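# Sort left- and right-hand microscope hand rests into their sloping bins

### The arm

A 6-joint arm with a two-finger parallel gripper is mounted at the origin on the work surface. World frame = base frame: x ahead of the robot, y to its left, z up, the work surface at z = 0. Lengths are in m, angles in rad, forces in N, time in s.
With the tool pointing down it reaches from about 0.3 to 0.85 m from the base axis. Payload 5.4 kg.
Tool frame: the origin (TCP) lies at the very end of the fingers, on their centre line; the grasp point (between the pads) lies 19 mm behind it (robot.tcp_to_grasp is the z of the grasp point in the tool frame, in m); z points along the fingers, y is the direction in which the jaws open and shut (so a half turn about z gives the same grasp; the last joint's range is limited). The gripper opens to 85 mm and grips with 20 to 120 N. Pads are 22 mm wide; open, the fingers measure 114 mm over their backs; the gripper's body (76 mm by 85 mm) begins 54 mm behind the grasp point. The pads swing forward as they close: fully open they stand 13 mm farther back than shut.
Start: joints at [1.055, 0.158, 1.597, -0, 1.386, -0.21], TCP at [0.173, 0.548, 0.231] pointing down, gripper open.
Joint ranges: [-2.91, 2.91], [-0.94, 2.29], [0.18, 2.7], [-1.29, 4.43], [0.17, 2.64], [-3, 3]. Speed limits (rad/s): [2.57, 2.57, 3.14, 3.14, 3.14, 3.14].

### API

Orientations are given as a rotation vector (axis times angle).
In Python, from station import status, optics, job, models, robot gives the robot as it stands.
- The arm moves only by the tool servo_tool, never from a script. Its argument "targets" is a list of rows, each a list of 5 numbers: the shift along the world's x, y, z in m, then the turn about the world's z in rad, then the opening, from 0 (shut) to 1 (fully open). A call has exactly 8 rows; each row shifts and turns the commanded pose from where the row before left it; what a row does not reach is not made up. A row lasts 1/10 s, in which the tool goes at most 50 mm and 8.59 degrees, less where a joint would pass 70% of its speed; a pose out of reach is approached as far as the arm can. A call is refused whole if a number of a shift passes 0.05 or a number of a turn 0.15, either way. A call with a gripper value outside its range is refused whole. The fingers move at their own pace and stop on an object; the grip force is fixed at half the most. Time passes only in rows, so rows that do not move let the fingers close, or fill a call up. It gives the time, the measured TCP pose, the force and the opening at its end, in the units of the state.
- status.read_state(): the state, without advancing time (a new reading comes with each control period).
- optics.snapshot(name): name is "side" or "top" or "wrist"; returns a dict with "frame" (400x640x3 uint8, red, green, blue), "range_z" (400x640 float32, m along the optical axis (not along the pixel's ray), 0 where there is no reading), "K" (3x3 intrinsics, pixels), "pose" (4x4, takes a point from camera to world coordinates). Camera axes: x right, y down, z forward; pixel columns grow to the right and rows downward; lengths in m; the calibration is good to about 2 mm. The wrist camera is an equidistant fisheye: a pixel r from the principal point sees the ray r / f radians off the axis. A picture is of the moment at which its call begins.
- job.close_job(): hands the job in, once; it reports no verdict.
Trained networks look in a picture, given as the dict that the camera call returned (one of the last four; its "shot" number tells which), for a name from the list of things; names that differ only in an ending like _2 or _b are one class to them, and where a whole thing is asked for, a point or a joint stands for the part that bears it (a point fixed in the world has none). Each returns a list of dicts, best first, with "score" (0 to 1); they miss things now and then, are a little off and sometimes report something else, mostly with a low value. They report only what shows in the picture. A call takes as long as a camera call. They do not tell look-alikes from the thing itself.
- models.regions_of(picture, target): "mask" (400x640 bool, what is visible of it) and "bbox" ([left, top, right, bottom] as shares, 0 to 1, of the picture: columns of its width, rows of its height, round what is visible of it).
- models.mark_of(picture, target): "at" ([row, column] as shares, 0 to 1, of the picture: columns of its width, rows of its height: a listed point, or the origin of a listed thing).
The state is a dict: "time": time; "joint_pos": joint angles; "joint_vel": joint speeds; "effort": joint torques, N m; "tool_pos": TCP position; "orientation": TCP orientation; "wrist_force": force on the tool from outside, world axes, zero at the start; "torque": the same for the moment, N m; "finger_gap": finger opening in m.
Only numpy, scipy, OpenCV 4.12 (cv2) and the standard library are available. Lean on these libraries where they do the work, as an engineer would, in place of code of your own. Each camera call takes 0.05 s, during which the arm holds its last target. There are 200 camera calls.

### The job

Sort the cleaned microscope hand rests: lay the two left-hand ones side by side in the blue bin and the right-hand one in the yellow bin, each flat on its pad with the flange up and the narrow end down the slope. Let each one down gently until you feel it resting against the bin's divider before you let go: the bins are slippery, so a rest must not be dropped or left to slide down by itself, nor pushed so hard that the bin is shoved along its stand. Leave the eyepiece, the objective and the bottle where they stand.

Things in the scene. Friction and masses are not known exactly. Their poses are not given: they have to be found in the camera images.
- left_a_fin (a point): A left-hand microscope hand rest, about 0.34 kg, lying pad down. The point is the middle of its upright white flange (80 mm long, 10 thick, along one long edge of the plate): grip it here across the 10 mm. 36 mm above the underside, 22 above the plate, 22 below the flange's top. Own x: narrow to wide end; z: up out of the plate. Seen from above, narrow end towards you, the flange is on the left.
- left_a_nose (a point): The same left-hand rest: middle of its narrow end (40 mm wide), 7 mm above the underside; the flange's middle is at +80, +15, +29 mm from here in own x, y, z. White plate 150 x 66 mm, 14 thick, hard black pad below; flange flush with its straight long edge, the other edge cut slantwise near this end. Gussets brace the flange's inner side 36 mm either side of its middle.
- left_b_fin (a point): A left-hand microscope hand rest, about 0.34 kg, lying pad down. The point is the middle of its upright white flange (80 mm long, 10 thick, along one long edge of the plate): grip it here across the 10 mm. 36 mm above the underside, 22 above the plate, 22 below the flange's top. Own x: narrow to wide end; z: up out of the plate. Seen from above, narrow end towards you, the flange is on the left.
- left_b_nose (a point): The same left-hand rest: middle of its narrow end (40 mm wide), 7 mm above the underside; the flange's middle is at +80, +15, +29 mm from here in own x, y, z. White plate 150 x 66 mm, 14 thick, hard black pad below; flange flush with its straight long edge, the other edge cut slantwise near this end. Gussets brace the flange's inner side 36 mm either side of its middle.
- right_a_fin (a point): A right-hand microscope hand rest, about 0.34 kg, lying pad down. The point is the middle of its upright white flange (80 mm long, 10 thick, along one long edge of the plate): grip it here across the 10 mm. 36 mm above the underside, 22 above the plate, 22 below the flange's top. Own x: narrow to wide end; z: up out of the plate. Seen from above, narrow end towards you, the flange is on the right.
- right_a_nose (a point): The same right-hand rest: middle of its narrow end (40 mm wide), 7 mm above the underside; the flange's middle is at +80, -15, +29 mm from here in own x, y, z. White plate 150 x 66 mm, 14 thick, hard black pad below; flange flush with its straight long edge, the other edge cut slantwise near this end. Gussets brace the flange's inner side 36 mm either side of its middle.
- left_bin: The blue bin for left-hand rests, sloping 33 degrees, low end towards the robot, held on its steel wedge stand by friction (about 30 N of push down the slope shoves it). Origin: centre of the inner floor; x up the slope, y across it (leftward seen from the robot), z square to it. Inside 250 mm (x) by 200 (y); walls 36 mm high, 4 thick. Slippery: a rest let go slides.
- left_bin_foot (a point): Middle of the blue bin's inner low edge, at x = -125 mm on its floor; axes as the bin's. Upslope of it stands a clear divider with a black top edge, 28 mm high, right across the bin, firmly slotted in. Its upslope face, on which a rest's narrow end comes to rest, is 10 to 65 mm upslope of this point, set anew each time in each bin and not reported: find it by touch.
- right_bin: The yellow bin for right-hand rests, sloping 33 degrees, low end towards the robot, held on its steel wedge stand by friction (about 30 N of push down the slope shoves it). Origin: centre of the inner floor; x up the slope, y across it (leftward seen from the robot), z square to it. Inside 250 mm (x) by 200 (y); walls 36 mm high, 4 thick. Slippery: a rest let go slides.
- right_bin_foot (a point): Middle of the yellow bin's inner low edge, at x = -125 mm on its floor; axes as the bin's. Upslope of it stands a clear divider with a black top edge, 28 mm high, right across the bin, firmly slotted in. Its upslope face, on which a rest's narrow end comes to rest, is 10 to 65 mm upslope of this point, set anew each time in each bin and not reported: find it by touch.
- eyepiece_center (a point): Bystander: black microscope eyepiece standing upright on the bench, 35 mm in diameter, 68 mm tall; the point is its centre.
- objective_center (a point): Bystander: chromed objective lens standing upright, 29 mm in diameter, 46 mm tall; the point is its centre.
- cleaner_center (a point): Bystander: small amber bottle of lens cleaner, 44 mm in diameter, 105 mm tall; the point is its centre.
There are look-alikes about, which are no part of the job. What is shaped like the part that bears left_b_fin but purple is not meant. What is shaped like the part that bears left_a_fin but red is not meant.

How it is judged:
By the outcome, as a careful person would: the job done as asked, in the order asked, and still so for the second after the job is handed in, with the robot touching nothing.
It also fails if it takes over 70 s, if anything falls off the work surface, if the arm or the gripper's body presses on something with over 40 N, if the wrist force passes 120 N, or if a joint passes its speed limit or range.

## Working session

There is one attempt and no reset: what is moved stays moved. The work goes in short steps, Python scripts to look and compute and a tool call to move; the robot and the scene stay as the last step left them, time stands still between calls to the robot, and variables do not carry over. Pictures are saved under pics/ and viewed, about 8 in all and at most 12, crops included, and the job is handed in when it is done.

Besides the shell and the picture viewer there is one more tool, called after "Emit:" in YAML: its name, and indented under it one key for each argument. servo_tool: Moves the arm, as the interface text tells. Its arguments: {"type":"object","properties":{"targets":{"type":"array","items":{"type":"array","items":{"type":"number"}}}},"required":["targets"]}

```bash
mkdir -p pics; ls; cat > h.py <<'E'
import numpy as np, cv2
from station import status, optics, job, models, robot
def snap(n,save=None):
    p=optics.snapshot(n)
    if save: cv2.imwrite(f'pics/{save}.png',p['frame'][:,:,::-1])
    return p
def w(p,r,c,z=None,k=2):
    """pixel->world by depth, or on plane z"""
    K=p['K'];ray=np.array([(c-K[0,2])/K[0,0],(r-K[1,2])/K[1,1],1.]);T=p['pose']
    if z is None:
        d=p['range_z'][max(0,int(r)-k):int(r)+k+1,max(0,int(c)-k):int(c)+k+1];d=d[d>0]
        q=ray*np.median(d) if d.size else ray*np.nan
    else:
        v=T[:3,:3]@ray;q=ray*(z-T[2,3])/v[2]
    return T[:3,:3]@q+T[:3,3]
def px(p,X):
    T=p['pose'];q=T[:3,:3].T@(np.asarray(X)-T[:3,3]);K=p['K'];return (K@q/q[2])[:2]
E
python3 - <<'E'
from h import *
np.set_printoptions(precision=4,suppress=True)
s=status.read_state();print(s)
print([a for a in dir(robot) if a[0]!='_'])
for cam in('top','side'):
    p=snap(cam,cam+'0');print(cam,p['pose'])
    for n in['left_a_fin','left_a_nose','right_a_fin','right_a_nose','left_bin','left_bin_foot','right_bin','right_bin_foot','eyepiece_center','objective_center','cleaner_center']:
        for d in models.mark_of(p,n):
            r,c=d['at'][0]*400,d['at'][1]*640;print(n,round(d['score'],2),(int(r),int(c)),w(p,r,c))
E
```

```text
pics
{'time': 0.0, 'joint_pos': array([ 1.0549,  0.159 ,  1.5982,  0.    ,  1.3862, -0.2101]), 'joint_vel': array([ 0.0003, -0.0005,  0.0005, -0.0014,  0.0009, -0.0001]), 'effort': array([  0.0017, -39.5997, -33.1436,  -0.0002,   0.0085,   0.    ]), 'tool_pos': array([0.1728, 0.5478, 0.2303]), 'orientation': array([-0.4783, -3.1043,  0.0028]), 'wrist_force': array([-0.9818, -0.4518, -0.7863]), 'torque': array([-0.0218,  0.0189,  0.0652]), 'finger_gap': 0.0855639051009137}
['IKError', 'tcp_to_grasp']
top [[ 0.0156 -0.9794  0.2014  0.2372]
 [-0.9999 -0.0159  0.0002  0.0144]
 [ 0.003  -0.2014 -0.9795  1.2767]
 [ 0.      0.      0.      1.    ]]
left_a_fin 0.81 (218, 341) [ 0.4355 -0.05    0.0152]
left_a_fin 0.65 (313, 447) [ 0.1941 -0.315   0.0548]
left_a_fin 0.34 (218, 433) [ 0.4391 -0.2973  0.0209]
left_a_nose 0.95 (280, 452) [ 0.2785 -0.3475  0.0006]
left_a_nose 0.66 (244, 360) [ 0.3674 -0.1018  0.0096]
right_a_fin 0.95 (213, 305) [0.4427 0.0438 0.0567]
right_a_nose 0.85 (248, 305) [ 0.3573  0.0454 -0.0012]
left_bin 0.83 (178, 170) [0.5199 0.3909 0.0907]
left_bin_foot 0.74 (216, 198)
[... 528 characters left out ...]
5 -0.0499  0.0448]
left_a_fin 0.87 (164, 472) [ 0.1943 -0.3116  0.031 ]
left_a_fin 0.68 (218, 291) [0.5787 0.0248 0.0129]
left_a_nose 0.91 (157, 443) [ 0.2727 -0.329   0.0133]
left_a_nose 0.75 (208, 385) [ 0.3715 -0.0918  0.0135]
right_a_nose 0.93 (255, 371) [0.3617 0.0573 0.0109]
right_a_nose 0.74 (200, 263) [0.6539 0.0188 0.0417]
left_bin 0.68 (359, 236) [0.5083 0.4065 0.0909]
left_bin 0.19 (198, 262) [0.6571 0.0172 0.0481]
left_bin_foot 0.77 (351, 295) [0.4327 0.3319 0.0225]
right_bin 0.66 (107, 370) [ 0.5042 -0.3736  0.0886]
eyepiece_center 0.57 (264, 260) [0.5719 0.1944 0.0551]
cleaner_center 0.97 (214, 197) [0.7634 0.1345 0.0697]
cleaner_center 0.19 (257, 374) [ 0.356   0.0513 -0.0005]
```

View pics/top0.png

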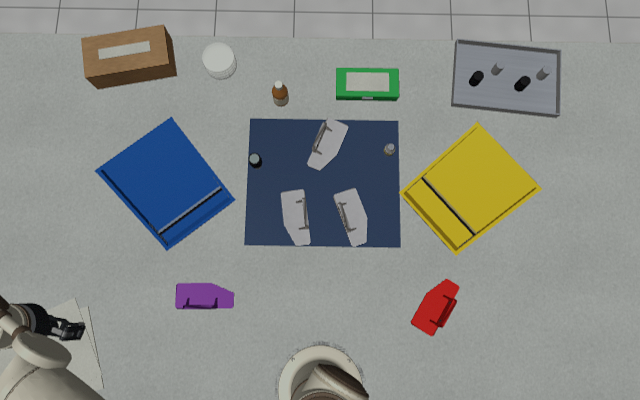

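View pics/side0.png

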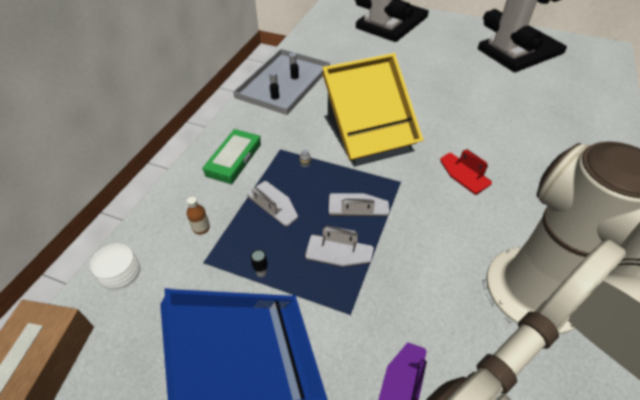

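Top view: white rests at (297,217) with narrow end toward the robot and flange on the right, so it is the right-hand one. (350,217) has its flange on the left, so left. (327,143) also has its flange on the left, so left. Look-alikes are purple at (205,297) and red at (436,307). The dark strips in the bins are the dividers. Next I'll measure the rests and bins by colour and depth.

```bash
cat > m.py <<'E'
from h import *
from scipy import ndimage
np.set_printoptions(precision=4,suppress=True)
def cloud(p):
    K=p['K'];T=p['pose'];d=p['range_z'];r,c=np.mgrid[:400,:640]
    X=np.stack([(c-K[0,2])/K[0,0]*d,(r-K[1,2])/K[1,1]*d,d],-1)
    return X@T[:3,:3].T+T[:3,3]
def bins(p,X):
    hsv=cv2.cvtColor(p['frame'],cv2.COLOR_RGB2HSV);out={}
    for n,h0,h1 in(('blue',105,116),('yellow',22,32)):
        m=(hsv[...,0]>=h0)&(hsv[...,0]<=h1)&(hsv[...,1]>170)&(hsv[...,2]>90)&(p['range_z']>0)
        l,k=ndimage.label(m);m=l==1+np.argmax(ndimage.sum(m,l,range(1,k+1)))
        P=X[ndimage.binary_erosion(m,iterations=6)]
        for _ in range(6):
            A=np.c_[P[:,:2],np.ones(len(P))];co=np.linalg.lstsq(A,P[:,2],rcond=None)[0]
            P=P[np.abs(A@co-P[:,2])<.006]
        yaw=np.arctan2(co[1],co[0]);sl=np.degrees(np.arctan(np.hypot(*co[:2])))
        # rim outline in bin axes from full colour mask
        cx,cy=np.cos(yaw),np.sin(yaw);s=np.radians(33)
        ex=np.array([cx*np.cos(s),cy*np.cos(s),np.sin(s)]);ey=np.array([-cy,cx,0]);ez=np.cross(ex,ey)
        Q=X[m];o=P.mean(0);U=(Q-o)@np.c_[ex,ey,ez]
        rim=U[np.abs(U[:,2]-.036)<.006]
        fl=U[np.abs(U[:,2])<.006]
        out[n]=(o,ex,ey,ez,co)
        print(n,'slope',sl,'yaw deg',np.degrees(yaw),'plane mean',o,'resid',np.std(np.c_[P[:,:2],np.ones(len(P))]@co-P[:,2]))
        for nm,V in(('rim',rim),('floor',fl)):
            print(nm,len(V),np.percentile(V,[0.5,5,95,99.5],axis=0)[:,:2].ravel() if len(V) else '')
        r=cv2.minAreaRect(U[U[:,2]>.025][:,:2].astype(np.float32));print('rect',r)
        o2=o+ex*r[0][0]+ey*r[0][1];print('center est',o2)
    return out
E
python3 - <<'E'
from m import *
p=snap('top');X=cloud(p);f=p['frame'].astype(int)
print('K',p['K'][0])
m=(f.min(-1)>110)&(np.ptp(f,axis=-1)<40)&(X[...,0]>.3)&(X[...,0]<.68)&(abs(X[...,1])<.19)
m|= (X[...,2]>.012)&(X[...,0]>.3)&(X[...,0]<.66)&(abs(X[...,1])<.15)
m=ndimage.binary_opening(m)
l,k=ndimage.label(m)
for i in range(1,k+1):
    q=X[(l==i)];
    if len(q)<200: continue
    fin=q[q[:,2]>.045];pl=q[(q[:,2]<.022)&(q[:,2]>.006)]
    rr,cc=np.where(l==i)
    print('obj',len(q),'px',rr.mean(),cc.mean(),'z',np.percentile(q[:,2],[5,50,99]))
    print(' plate rect',cv2.minAreaRect(np.float32(q[:,:2])),'nfin',len(fin))
    if len(fin)>5:
        print(' fin',cv2.minAreaRect(np.float32(fin[:,:2])),fin.mean(0))
    np.save(f'o{i}.npy',q)
bins(p,X)
E
```

```text
K [475.5487   0.     317.3986]
obj 887 px 148.89515219842164 324.81285231116124 z [0.0095 0.0142 0.0597]
 plate rect ((0.6306347846984863, -0.00629834458231926), (0.06668771058320999, 0.12797345221042633), 64.741943359375) nfin 67
 fin ((0.6400080323219299, 0.01973240077495575), (0.011216333135962486, 0.043752189725637436), 65.904296875) [0.6388 0.0197 0.0565]
obj 5863 px 240.0985843424868 322.8751492410029 z [-0.0041  0.0021  0.059 ]
 plate rect ((0.41164523363113403, -4.5880675315856934e-05), (0.22323521971702576, 0.3798333406448364), 0.016729263588786125) nfin 252
 fin ((0.4408971071243286, -0.009498745203018188), (0.1350340098142624, 0.07722584903240204), 85.77400207519531) [ 0.4391 -0.0069  0.0564]
blue slope 32.975220773250015 yaw deg 38.74751827926022 plane mean [0.5233 0.4034 0.0966] resid 0.002589655269474015
rim 1171 [-0.1467 -0.1037 -0.1448 -0.1024  0.1156  0.1097  0.117   0.1113]
floor 7051 [-0.1411 -0.0938 -0.1298 -0.0845  0.0947  0.0938  0.1039  0.1025]
rect ((-0.015315309166908264, 0.003546878695487976), (0.2654902935028076, 0.21630822122097015), 0.0010900151683017612)
center est [0.511  0.3982 0.0882]
yellow slope 32.95840056476553 yaw deg -48.5096451628126 plane mean [ 0.5144 -0.3781  0.0941] resid 0.00259201891073602
rim 1220 [-0.1445 -0.1064 -0.142  -0.105   0.119   0.1073  0.1203  0.1086]
floor 7243 [-0.1375 -0.0994 -0.1259 -0.0906  0.0985  0.0898  0.1079  0.0992]
rect ((-0.012286089360713959, 0.0012571439146995544), (0.21579253673553467, 0.26660874485969543), 89.74383544921875)
center est [ 0.5085 -0.3695  0.0874]
```

```bash
cat > fit.py <<'E'
from m import *
from scipy.optimize import minimize
def poly(p,P):  # world pts -> hull mask upsampled x4
    q=np.array([px(p,a) for a in P]);return cv2.convexHull(np.float32(q*4+1.5)).astype(np.int32)
def model(p,x,y,yaw,s,cut):
    # x,y = fin centre, s=+1 left
    R=np.array([[np.cos(yaw),-np.sin(yaw)],[np.sin(yaw),np.cos(yaw)]])
    pl=np.array([[-80,5],[70,5],[70,-61],[-80+cut,-61],[-80,-35]])*[1,s]/1e3
    fn=np.array([[-40,5],[40,5],[40,-5],[-40,-5]])*[1,s]/1e3
    im=np.zeros((1600,2560),np.uint8)
    for Q,z0,z1 in((pl,0,.014),(fn,.014,.058)):
        V=Q@R.T+[x,y];P=[[*v,z] for v in V for z in(z0,z1)];cv2.fillPoly(im,[poly(p,P)],1)
    return im.astype(bool)
def fit(p,mask,x,y,yaw,s):
    M=cv2.resize(mask.astype(np.uint8),None,fx=4,fy=4,interpolation=cv2.INTER_NEAREST).astype(bool)
    def f(v):
        A=model(p,v[0],v[1],v[2],s,v[3]*.1e3);return 1-(A&M).sum()/(A|M).sum()
    r=minimize(f,[x,y,yaw,.5],method='Nelder-Mead',options=dict(initial_simplex=np.array([x,y,yaw,.5])+np.vstack([np.zeros(4),np.diag([.02,.02,.3,.2])]),xatol=1e-4,fatol=1e-4))
    return r
E
python3 - <<'E'
from fit import *
p=snap('top');f=p['frame'].astype(int);X=cloud(p)
m=(f[...,0]>75)&(X[...,0]>.33)&(X[...,0]<.7)&(abs(X[...,1])<.17)
m=ndimage.binary_closing(m);l,k=ndimage.label(m)
for nm,(r0,c0),s,yaw0 in(('left_b',(150,330),1,-.5),('left_a',(225,352),1,.2),('right',(225,295),-1,-.1)):
    mk=l==l[r0,c0];c=X[mk][:,:2].mean(0)
    best=min((fit(p,mk,c[0],c[1]+.02*s,yy,s) for yy in(yaw0-.25,yaw0+.25)),key=lambda r:r.fun)
    v=best.x;print(nm,l[r0,c0],mk.sum(),'fin',v[:2],'yaw',np.degrees(v[2]),'cut',v[3]*100,'IoU',1-best.fun)
    nose=v[:2]+np.array([[np.cos(v[2]),-np.sin(v[2])],[np.sin(v[2]),np.cos(v[2])]])@[-.08,-.015*s];print('  nose',nose)
K=p['frame'][110:260,240:410];cv2.imwrite('pics/crop.png',cv2.resize(K,None,fx=4,fy=4,interpolation=3)[:,:,::-1])
E
```

```text
left_b 1 1131 fin [0.6575 0.0128] yaw -22.09779371228386 cut 62.5138927615272 IoU 0.8882999801862492
  nose [0.5777 0.029 ]
left_a 4 4216 fin [0.4379 0.1005] yaw 8.79881553475912 cut -46.0778733459699 IoU 0.3441609660256135
  nose [0.3611 0.0734]
right 4 4216 fin [0.4473 0.0464] yaw 8.870692817969072 cut -59.5061865553913 IoU 0.3414911135086025
  nose [0.3659 0.0489]
```

View pics/crop.png

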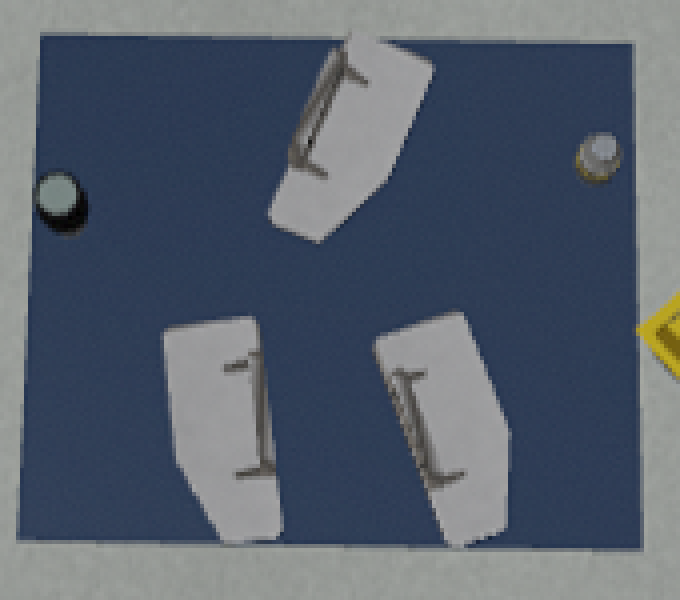

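The crop confirms it: top-middle rest (327,143) is left, (350,217) is left, (297,217) is right. The fit failed on the front two because the mask ran into the bench, so I'll cut it at the mat edge.

```bash
python3 - <<'E'
from fit import *
p=snap('top');f=p['frame'].astype(int);X=cloud(p)
g=np.zeros((400,640),bool);g[121:245,247:399]=1
m=(f[...,0]>75)&g
m=ndimage.binary_closing(m)&g;l,k=ndimage.label(m)
for nm,(r0,c0),s,yaw0 in(('left_b',(150,330),1,-.5),('left_a',(225,352),1,.2),('right',(225,295),-1,-.1)):
    mk=l==l[r0,c0];c=X[mk][:,:2].mean(0)
    best=min((fit(p,mk,c[0],c[1]+.02*s,yy,s) for yy in(yaw0-.25,yaw0+.25)),key=lambda r:r.fun)
    v=best.x;print(nm,mk.sum(),'fin',v[:2],'yaw',np.degrees(v[2]),'cut',v[3]*100,'IoU',1-best.fun)
    fin=X[mk&(X[...,2]>.045)];print('  cloud fin',fin.mean(0),cv2.minAreaRect(np.float32(fin[:,:2])))
E
```

```text
left_b 1216 fin [0.6581 0.0125] yaw -21.963415263892784 cut 63.13075904350376 IoU 0.9503038087240033
  cloud fin [0.6514 0.0131 0.0657] ((0.46648234128952026, 0.021191822364926338), (0.03386814892292023, 0.45745643973350525), 87.46914672851562)
left_a 1271 fin [ 0.4379 -0.0561] yaw 21.4311866691968 cut 65.50242702195281 IoU 0.963874496257916
  cloud fin [ 0.4279 -0.0526  0.1012] ((0.3512325882911682, -0.03692476451396942), (0.05130135640501976, 0.2447068691253662), 77.61347961425781)
right 1272 fin [0.4476 0.047 ] yaw 8.071997402761685 cut 58.12697181843901 IoU 0.9607484727500121
  cloud fin [0.4315 0.0446 0.1201] ((0.3603682219982147, 0.03455882519483566), (0.2495214194059372, 0.010351679287850857), 8.24743366241455)
```

Emit:
servo_tool:
  targets:
    - [0.017, -0.04, 0, 0.085, 1]
    - [0.017, -0.04, 0, 0.085, 1]
    - [0.017, -0.04, 0, 0.085, 1]
    - [0.017, -0.04, 0, 0.085, 1]
    - [0.017, -0.04, 0, 0.085, 1]
    - [0.017, -0.04, 0, 0.085, 1]
    - [0.017, -0.04, 0, 0.085, 1]
    - [0.017, -0.04, 0, 0.085, 1]

```text
time: 2.15
tool_pos: [0.3095, 0.2268, 0.2315]
orientation: [-0.59, 3.085, 0.0]
wrist_force: [1.3, -0.2, 0.3]
finger_gap: 0.0856
```

Emit:
servo_tool:
  targets:
    - [0.0184, -0.0406, -0.015, 0, 1]
    - [0.0184, -0.0406, -0.015, 0, 1]
    - [0.0184, -0.0406, -0.015, 0, 1]
    - [0.0184, -0.0406, -0.015, 0, 1]
    - [0.0184, -0.0406, -0.015, 0, 1]
    - [0.0184, -0.0406, -0.015, 0, 1]
    - [0.0184, -0.0406, -0.015, 0, 1]
    - [0, 0, -0.025, 0, 1]

```text
time: 2.95
tool_pos: [0.4415, -0.0611, 0.1028]
orientation: [-0.576, 3.083, -0.008]
wrist_force: [0.3, 0.7, 0.2]
finger_gap: 0.0856
```

```bash
python3 - <<'E'
from m import *
p=snap('wrist','w1');s=status.read_state();print(s['tool_pos'],s['orientation'],s['joint_pos'])
print(p['K'],p['pose'])
E
```

```text
[ 0.4367 -0.0575  0.0975] [ 0.5773 -3.0844 -0.0035] [-0.4065 -0.0368  2.0842 -0.0002  1.0984 -2.3473]
[[309.7069   0.     320.0663]
 [  0.     309.7069 189.3145]
 [  0.       0.       1.    ]] [[-0.3605  0.8882  0.2848  0.369 ]
 [ 0.9327  0.3451  0.1045 -0.0891]
 [-0.0055  0.3033 -0.9529  0.2448]
 [ 0.      0.      0.      1.    ]]
```

View pics/w1.png

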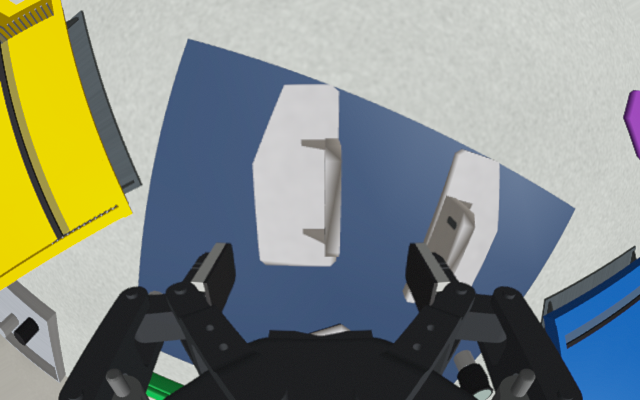

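Wrist view: the left rest is centred, with its flange top at about cols 325–340, rows 138–258, running straight up the image. The fingers are at (215,265) and (425,265). I'll compare the projected flange with this.

```bash
cat >> h.py <<'E'
def wpx(p,X):
    T=p['pose'];q=T[:3,:3].T@(np.asarray(X)-T[:3,3]);K=p['K'];r=np.hypot(q[0],q[1]);t=np.arctan2(r,q[2])*K[0,0]/r
    return np.array([K[0,2]+q[0]*t,K[1,2]+q[1]*t])
E
python3 - <<'E'
from m import *
p=snap('wrist')
c,s=np.cos(np.radians(21.4)),np.sin(np.radians(21.4))
for a in(-.04,.04):
  for b in(-.005,.005):
    print(a,b,wpx(p,[.4379+c*a-s*b,-.0561+s*a+c*b,.058]),wpx(p,[.4379+c*a-s*b,-.0561+s*a+c*b,.014]))
s=status.read_state();print(s['tool_pos'],wpx(p,s['tool_pos']))
print([ (np.array(d['at'])*[400,640],d['score']) for d in models.mark_of(p,'left_a_fin')])
E
```

```text
-0.04 -0.005 [314.0083 160.4904] [314.9617 148.232 ]
-0.04 0.005 [330.6716 160.4247] [328.5048 148.1802]
0.04 -0.005 [315.2625 274.6926] [315.8441 245.5446]
0.04 0.005 [329.7027 274.6025] [328.0455 245.4771]
[ 0.4356 -0.0559  0.0985] [325.1993 249.2012]
[]
```

```bash
cat >> m.py <<'E'
def wcloud(p):
    K=p['K'];T=p['pose'];d=p['range_z'];r,c=np.mgrid[:400,:640];u,v=c-K[0,2],r-K[1,2]
    rr=np.hypot(u,v)+1e-9;th=rr/K[0,0];k=np.tan(np.minimum(th,1.5))/rr
    X=np.stack([u*k*d,v*k*d,d],-1);X=X@T[:3,:3].T+T[:3,3];X[(d<=0)|(th>1.3)]=np.nan;return X
def finof(X,z0=.05,z1=.066,c=(0,0),rad=.08):
    m=(X[...,2]>z0)&(X[...,2]<z1)&(np.hypot(X[...,0]-c[0],X[...,1]-c[1])<rad)
    return m
E
python3 - <<'E'
from m import *
p=snap('wrist','w2');X=wcloud(p)
m=finof(X,c=(.436,-.056),rad=.05)
l,k=ndimage.label(m);n=ndimage.sum(m,l,range(1,k+1));m=l==1+np.argmax(n)
r,c=np.where(m);q=X[m];print(n,r.min(),r.max(),c.min(),c.max(),np.median(q[:,2]));print(cv2.minAreaRect(np.float32(q[:,:2])),q.mean(0))
pl=(X[...,2]>.008)&(X[...,2]<.02)&(np.hypot(X[...,0]-.42,X[...,1]+.08)<.1);q=X[pl];print(cv2.minAreaRect(np.float32(q[:,:2])))
print(status.read_state()['tool_pos'])
E
```

```text
[1788.    1.] 151 262 313 329 0.0575456776953283
((0.4341397285461426, -0.056528232991695404), (0.08005064725875854, 0.01035192608833313), 20.983604431152344) [ 0.4298 -0.0583  0.057 ]
((0.44001683592796326, -0.08440814912319183), (0.15052062273025513, 0.06654313206672668), 21.031936645507812)
[ 0.4374 -0.0554  0.1013]
```

Emit:
servo_tool:
  targets:
    - [-0.0035, -0.0005, -0.03, -0.006, 1]
    - [0, 0, -0.03, 0, 1]
    - [0, 0, -0.02, 0, 1]
    - [0, 0, 0, 0, 1]
    - [0, 0, 0, 0, 0]
    - [0, 0, 0, 0, 0]
    - [0, 0, 0, 0, 0]
    - [0, 0, 0, 0, 0]

```text
time: 3.95
tool_pos: [0.4353, -0.0567, 0.0224]
orientation: [-0.575, 3.087, -0.002]
wrist_force: [0.4, 0.7, 1.0]
finger_gap: 0.0279
```

Emit:
servo_tool:
  targets:
    - [0, 0, 0, 0, 0]
    - [0, 0, 0, 0, 0]
    - [0, 0, 0, 0, 0]
    - [0, 0, 0.02, 0, 0]
    - [0, 0, 0.045, 0, 0]
    - [0, 0, 0.045, 0, 0]
    - [0, 0, 0.045, 0, 0]
    - [0, 0, 0.045, 0, 0]

```text
time: 4.75
tool_pos: [0.4333, -0.056, 0.222]
orientation: [0.575, -3.087, -0.002]
wrist_force: [0.8, -0.5, -3.3]
finger_gap: 0.0094
```

```bash
cat > bin.py <<'E'
from m import *
B={'blue':([.511,.3982,.0882],38.75),'yellow':([.5085,-.3695,.0874],-48.51)}
def axes(n):
    o,y=B[n];y=np.radians(y);s=np.radians(33);cx,cy=np.cos(y),np.sin(y)
    ex=np.array([cx*np.cos(s),cy*np.cos(s),np.sin(s)]);ey=np.array([-cy,cx,0]);return np.array(o),np.c_[ex,ey,np.cross(ex,ey)]
def tow(n,v): o,R=axes(n);return o+R@np.asarray(v)
def tob(n,X): o,R=axes(n);return (np.asarray(X)-o)@R
E
python3 - <<'E'
from bin import *
s=status.read_state();print(s['time'],s['tool_pos'],s['wrist_force'],s['torque'],s['finger_gap'])
p=snap('top','top1');X=cloud(p)
# divider: dark pixels inside bin
for n in B:
    U=tob(n,X);d=p['frame'].max(-1)<70
    m=d&(abs(U[...,1])<.085)&(U[...,0]>-.125)&(U[...,0]<-.03)
    print(n,m.sum(),np.percentile(U[m],[5,25,50,75,95],axis=0))
E
```

```text
4.75 [ 0.4333 -0.056   0.222 ] [ 0.8447 -0.451  -3.3346] [ 0.0185 -0.0389  0.017 ] 0.009401970673704374
blue 156 [[-0.0904 -0.075   0.0204]
 [-0.0887 -0.0413  0.0267]
 [-0.0876  0.0002  0.0292]
 [-0.0866  0.0432  0.0306]
 [-0.0855  0.0769  0.0327]]
yellow 160 [[-0.064  -0.0753  0.0252]
 [-0.0618 -0.0307  0.028 ]
 [-0.0606  0.0262  0.0301]
 [-0.059   0.061   0.0351]
 [-0.0326  0.0799  0.5804]]
```

Emit:
servo_tool:
  targets:
    - [0.0075, 0.046, 0.005, 0.039, 0]
    - [0.0075, 0.046, 0.005, 0.039, 0]
    - [0.0075, 0.046, 0.005, 0.039, 0]
    - [0.0075, 0.046, 0.005, 0.039, 0]
    - [0.0075, 0.046, 0.005, 0.039, 0]
    - [0.0075, 0.046, 0.005, 0.039, 0]
    - [0.0075, 0.046, 0.005, 0.039, 0]
    - [0.0075, 0.046, 0.005, 0.039, 0]

```text
time: 5.6
tool_pos: [0.4937, 0.3134, 0.2597]
orientation: [1.05, -2.958, 0.0]
wrist_force: [1.1, -1.3, -3.0]
finger_gap: 0.0093
```

Emit:
servo_tool:
  targets:
    - [0.0075, 0.035, 0, 0, 0]
    - [0, 0.012, 0, 0, 0]
    - [0, 0, -0.02, 0, 0]
    - [0, 0, -0.04, 0, 0]
    - [0, 0, -0.025, 0, 0]
    - [0, 0, -0.01, 0, 0]
    - [0, 0, 0, 0, 0]
    - [0, 0, 0, 0, 0]

```text
time: 6.4
tool_pos: [0.5027, 0.3586, 0.1675]
orientation: [-1.047, 2.96, 0.0]
wrist_force: [1.1, -1.1, -2.7]
finger_gap: 0.0095
```

```bash
cat > st.py <<'E'
import sys
from bin import *
from scipy.spatial.transform import Rotation as Ro
n=sys.argv[1];s=status.read_state();R=Ro.from_rotvec(s['orientation']).as_matrix()
g=s['tool_pos']-R[:,2]*.019;o,A=axes(n)
print('t',s['time'],'tcp',s['tool_pos'],'grasp in bin mm',tob(n,g)*1e3,'jaw yaw-90',np.degrees(np.arctan2(R[1,1],R[0,1]))%180-90,'F bin',s['wrist_force']@A,'Fw',s['wrist_force'],'M',s['torque'],'gap',s['finger_gap'])
E
python3 st.py blue
```

```text
t 6.4 tcp [0.5027 0.3586 0.1675] grasp in bin mm [ 27.3179 -25.6524  99.518 ] jaw yaw-90 38.95194136648712 F bin [-1.3402 -1.5037 -2.3655] Fw [ 1.0694 -1.0698 -2.7138] M [0.105  0.0416 0.0358] gap 0.009490882874903262
```

Emit:
servo_tool:
  targets:
    - [0.0025, 0.002, -0.005, 0, 0]
    - [0.0025, 0.002, -0.005, 0, 0]
    - [0.0025, 0.002, -0.005, 0, 0]
    - [0.0025, 0.002, -0.005, 0, 0]
    - [0.0008, 0.0007, -0.0017, 0, 0]
    - [0.0008, 0.0007, -0.0017, 0, 0]
    - [0.0008, 0.0007, -0.0017, 0, 0]
    - [0.0008, 0.0007, -0.0017, 0, 0]

```text
time: 7.2
tool_pos: [0.5124, 0.3677, 0.1415]
orientation: [1.045, -2.954, 0.004]
wrist_force: [-18.5, -12.2, 16.9]
finger_gap: 0.009
```

```bash
python3 st.py blue
```

```text
t 7.2 tcp [0.5124 0.3677 0.1415] grasp in bin mm [ 24.4271 -24.7073  70.3235] jaw yaw-90 38.98189404588689 F bin [-9.3185  2.0824 26.2406] Fw [-18.5442 -12.2131  16.932 ] M [-1.8263  2.3228 -0.3153] gap 0.00904606146231942
```

Emit:
servo_tool:
  targets:
    - [-0.001, -0.001, 0.004, 0, 0]
    - [0.0091, 0.0075, 0.0076, 0, 0]
    - [0, 0, 0, 0, 0]
    - [-0.0006, -0.0005, -0.0029, 0, 0]
    - [-0.0006, -0.0005, -0.0029, 0, 0]
    - [-0.0006, -0.0005, -0.0029, 0, 0]
    - [-0.0006, -0.0005, -0.0029, 0, 0]
    - [-0.0006, -0.0005, -0.0029, 0, 0]

```text
time: 8.0
tool_pos: [0.5199, 0.3729, 0.1371]
orientation: [1.048, -2.961, 0.001]
wrist_force: [-4.0, -2.4, 3.9]
finger_gap: 0.0095
```

```bash
python3 st.py blue
```

```text
t 8.0 tcp [0.5199 0.3729 0.1371] grasp in bin mm [ 29.552  -25.27    61.7921] jaw yaw-90 38.967161332283666 F bin [-1.7352  0.6125  5.7955] Fw [-3.98   -2.4089  3.9155] M [-0.3134  0.1984 -0.1045] gap 0.009485075454904505
```

Emit:
servo_tool:
  targets:
    - [-0.0006, -0.0005, -0.0029, 0, 0]
    - [-0.0006, -0.0005, -0.0029, 0, 0]
    - [-0.0006, -0.0005, -0.0029, 0, 0]
    - [-0.0006, -0.0005, -0.0029, 0, 0]
    - [-0.0006, -0.0005, -0.0029, 0, 0]
    - [-0.0006, -0.0005, -0.0029, 0, 0]
    - [-0.0003, -0.0002, -0.0015, 0, 0]
    - [0, 0, 0, 0, 0]

```text
time: 8.8
tool_pos: [0.5162, 0.3702, 0.1173]
orientation: [1.048, -2.961, 0.0]
wrist_force: [-0.5, -0.8, 2.9]
finger_gap: 0.0093
```

```bash
python3 st.py blue
```

```text
t 8.8 tcp [0.5162 0.3702 0.1173] grasp in bin mm [ 14.9159 -25.1195  47.7157] jaw yaw-90 38.97366006379875 F bin [ 0.815  -0.3575  2.8905] Fw [-0.4709 -0.8363  2.8681] M [-0.0125 -0.173  -0.0694] gap 0.00927477366784687
```

Emit:
servo_tool:
  targets:
    - [-0.0002, -0.0002, -0.0014, 0, 0]
    - [-0.0002, -0.0002, -0.0014, 0, 0]
    - [-0.0002, -0.0002, -0.0014, 0, 0]
    - [-0.0002, -0.0002, -0.0014, 0, 0]
    - [0, 0, 0, 0, 0]
    - [0, 0, 0, 0, 0]
    - [0, 0, 0, 0, 0]
    - [0, 0, 0, 0, 0]

```text
time: 9.6
tool_pos: [0.5153, 0.3693, 0.1119]
orientation: [1.048, -2.961, 0.0]
wrist_force: [-1.5, -0.5, 1.6]
finger_gap: 0.0093
```

```bash
python3 st.py blue
```

```text
t 9.6 tcp [0.5153 0.3693 0.1119] grasp in bin mm [ 10.9239 -25.2191  43.767 ] jaw yaw-90 38.97525911462449 F bin [-0.358   0.5348  2.1429] Fw [-1.4791 -0.5014  1.6021] M [ 0.0284 -0.1546 -0.0899] gap 0.009319244865703704
```

Emit:
servo_tool:
  targets:
    - [0, 0, -0.0012, 0, 0]
    - [0, 0, -0.0012, 0, 0]
    - [0, 0, 0, 0, 0]
    - [0, 0, -0.0012, 0, 0]
    - [0, 0, 0, 0, 0]
    - [0, 0, 0, 0, 0]
    - [0, 0, 0, 0, 0]
    - [0, 0, 0, 0, 0]

```text
time: 10.4
tool_pos: [0.5154, 0.3694, 0.1084]
orientation: [1.048, -2.961, -0.0]
wrist_force: [-2.2, -2.4, 3.7]
finger_gap: 0.0095
```

```bash
python3 st.py blue; python3 - <<'E'
from bin import *
p=snap('wrist','w3');X=wcloud(p);U=tob('blue',X)*1e3
f=p['frame'];m=(f.min(-1)>130)&(np.ptp(f.astype(int),axis=-1)<30)&(U[...,2]>5)&(U[...,2]<40)&(U[...,0]<110)&(abs(U[...,1]+55)<60)&(U[...,0]>-90)
V=U[m];print(m.sum())
for _ in range(5):
    co=np.linalg.lstsq(np.c_[V[:,:2],np.ones(len(V))],V[:,2],rcond=None)[0];V=V[abs(np.c_[V[:,:2],np.ones(len(V))]@co-V[:,2])<3]
print('plate vs bin: slope deg',np.degrees(np.arctan(co[:2])),'h',co[2],len(V),'ext',V.min(0),V.max(0))
E
```

```text
t 10.4 tcp [0.5154 0.3694 0.1084] grasp in bin mm [  9.1416 -25.2406  40.8564] jaw yaw-90 38.9724319641839 F bin [-0.6598 -0.4622  4.8563] Fw [-2.205  -2.3623  3.7135] M [-0.0745  0.0569 -0.1147] gap 0.009460776375562936
11258
plate vs bin: slope deg [-0.5306  0.0699] h 15.752832012303562 10921 ext [-89.6843 -98.2138  13.5336] [ 45.3711 -21.1813  19.357 ]
```

View pics/w3.png

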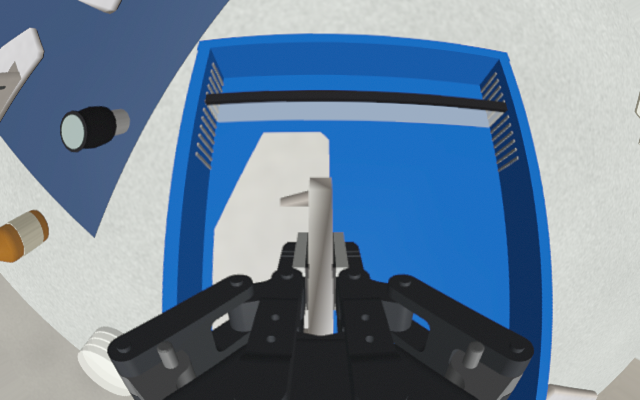

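Wrist view: the rest lies flat in the blue bin (0.5° off). Its nose edge is at row 132 and the divider foot at about row 122, so the gap is small. Next I'll slide it down the slope.

Emit:
servo_tool:
  targets:
    - [-0.001, -0.0008, -0.0008, 0, 0]
    - [-0.001, -0.0008, -0.0008, 0, 0]
    - [-0.001, -0.0008, -0.0008, 0, 0]
    - [-0.001, -0.0008, -0.0008, 0, 0]
    - [-0.001, -0.0008, -0.0008, 0, 0]
    - [-0.00065, -0.0005, -0.00055, 0, 0]
    - [0, 0, 0, 0, 0]
    - [0, 0, 0, 0, 0]

```text
time: 11.25
tool_pos: [0.5096, 0.3647, 0.1038]
orientation: [1.048, -2.961, 0.0]
wrist_force: [-1.5, -1.7, 2.9]
finger_gap: 0.0093
```

```bash
python3 st.py blue
```

```text
t 11.25 tcp [0.5096 0.3647 0.1038] grasp in bin mm [  0.3323 -25.2384  40.9805] jaw yaw-90 38.969353608839015 F bin [-0.3613 -0.3989  3.6426] Fw [-1.5339 -1.7425  2.8581] M [-0.1182 -0.0489 -0.0132] gap 0.00928547168950177
```

Emit:
servo_tool:
  targets:
    - [-0.00065, -0.0005, -0.00055, 0, 0]
    - [-0.00065, -0.0005, -0.00055, 0, 0]
    - [-0.00065, -0.0005, -0.00055, 0, 0]
    - [-0.00065, -0.0005, -0.00055, 0, 0]
    - [0, 0, 0, 0, 0]
    - [-0.00033, -0.00027, -0.00027, 0, 0]
    - [0, 0, 0, 0, 0]
    - [0, 0, 0, 0, 0]

```text
time: 12.05
tool_pos: [0.5069, 0.3626, 0.1015]
orientation: [1.048, -2.962, 0.0]
wrist_force: [-1.5, -1.3, 2.5]
finger_gap: 0.0091
```

```bash
python3 st.py blue
```

```text
t 12.05 tcp [0.5069 0.3626 0.1015] grasp in bin mm [ -3.7649 -25.1792  40.9409] jaw yaw-90 38.971601559704766 F bin [-0.2709 -0.084   3.1824] Fw [-1.4764 -1.2926  2.5215] M [ 0.025  -0.1041 -0.0435] gap 0.009146989806450422
```

Emit:
servo_tool:
  targets:
    - [-0.00065, -0.0005, -0.00055, 0, 0]
    - [0, 0, 0, 0, 0]
    - [-0.00065, -0.0005, -0.00055, 0, 0]
    - [0, 0, 0, 0, 0]
    - [-0.00065, -0.0005, -0.00055, 0, 0]
    - [0, 0, 0, 0, 0]
    - [0, 0, 0, 0, 0]
    - [0, 0, 0, 0, 0]

```text
time: 12.85
tool_pos: [0.5049, 0.3611, 0.0998]
orientation: [1.048, -2.961, 0.0]
wrist_force: [-2.3, -1.6, 2.8]
finger_gap: 0.0092
```

```bash
python3 st.py blue
```

```text
t 12.85 tcp [0.5049 0.3611 0.0998] grasp in bin mm [ -6.8385 -25.1349  40.9035] jaw yaw-90 38.97262313956753 F bin [-0.8064  0.1733  3.8652] Fw [-2.2777 -1.6058  2.8024] M [-0.0639 -0.1426 -0.0866] gap 0.009194106435521206
```

Emit:
servo_tool:
  targets:
    - [-0.00065, -0.0005, -0.00055, 0, 0]
    - [0, 0, 0, 0, 0]
    - [-0.00065, -0.0005, -0.00055, 0, 0]
    - [0, 0, 0, 0, 0]
    - [-0.00065, -0.0005, -0.00055, 0, 0]
    - [0, 0, 0, 0, 0]
    - [0, 0, 0, 0, 0]
    - [0, 0, 0, 0, 0]

```text
time: 13.65
tool_pos: [0.5045, 0.3607, 0.0993]
orientation: [-1.046, 2.958, 0.002]
wrist_force: [4.6, 4.4, 3.9]
finger_gap: 0.0094
```

```bash
python3 st.py blue; python3 - <<'E'
from bin import *
p=snap('wrist','w4')
E
```

```text
t 13.65 tcp [0.5045 0.3607 0.0993] grasp in bin mm [ -7.6255 -25.1989  40.8409] jaw yaw-90 38.96961079232943 F bin [ 7.5023  0.5527 -0.1993] Fw [4.6457 4.4372 3.9188] M [ 0.685  -0.7702  0.0218] gap 0.009433553582720947
```

Emit:
servo_tool:
  targets:
    - [0.001, 0.0008, 0.0002, 0, 0]
    - [0, 0, 0, 0, 0]
    - [0, 0, 0, 0, 0]
    - [0, 0, 0, 0, 0.15]
    - [0, 0, 0, 0, 0.3]
    - [0, 0, 0, 0, 0.3]
    - [0, 0, 0, 0, 0.3]
    - [0, 0, 0, 0, 0.3]

```text
time: 14.5
tool_pos: [0.5037, 0.3603, 0.098]
orientation: [1.048, -2.961, 0.0]
wrist_force: [0.7, -0.2, 0.5]
finger_gap: 0.0255
```

```bash
python3 st.py blue; python3 - <<'E'
from bin import *
p=snap('wrist','w5')
a=cv2.imread('pics/w4.png');b=cv2.imread('pics/w5.png');cv2.imwrite('pics/c45.png',np.hstack([a[30:350,150:550],b[30:350,150:550]]))
E
```

```text
t 14.5 tcp [0.5037 0.3603 0.098 ] grasp in bin mm [ -9.0154 -25.027   40.1512] jaw yaw-90 38.97514514505929 F bin [ 0.6266 -0.5882  0.1434] Fw [ 0.7171 -0.1787  0.4616] M [ 0.0009 -0.0373  0.0513] gap 0.02552972882480525
```

View pics/c45.png

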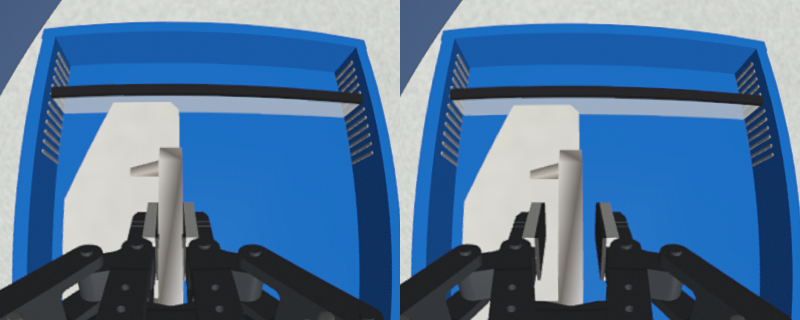

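Emit:
servo_tool:
  targets:
    - [-0.01, -0.008, 0.02, 0, 0.3]
    - [-0.021, -0.017, 0.041, 0, 0.3]
    - [-0.011, -0.009, 0.045, 0, 0.5]
    - [0, 0, 0.045, 0, 1]
    - [0.0246, -0.039, 0.01, -0.13, 1]
    - [0.0246, -0.039, 0.01, -0.13, 1]
    - [0.0246, -0.039, 0, -0.13, 1]
    - [0.0246, -0.039, 0, -0.13, 1]

```text
time: 15.35
tool_pos: [0.5613, 0.169, 0.2702]
orientation: [-0.243, 3.131, 0.0]
wrist_force: [0.7, -0.2, 0.7]
finger_gap: 0.0857
```

Emit:
servo_tool:
  targets:
    - [0.0246, -0.039, -0.01, -0.136, 1]
    - [0.0246, -0.039, -0.01, -0.136, 1]
    - [0.0246, -0.039, -0.01, -0.136, 1]
    - [0.0246, -0.039, -0.02, -0.136, 1]
    - [0, 0, -0.045, 0, 1]
    - [0, 0, -0.045, 0, 1]
    - [0, 0, -0.01, 0, 1]
    - [0, 0, 0, 0, 1]

```text
time: 16.15
tool_pos: [0.6572, 0.015, 0.1176]
orientation: [-0.598, -3.079, 0.0]
wrist_force: [-0.7, 0.4, -0.2]
finger_gap: 0.0856
```

```bash
cat > finw.py <<'E'
import sys
from bin import *
from scipy.spatial.transform import Rotation as Ro
c=tuple(map(float,sys.argv[1:3]))
p=snap('wrist','wf%d'%int(status.read_state()['time']*100));X=wcloud(p)
m=finof(X,c=c,rad=.055)
l,k=ndimage.label(m);n=ndimage.sum(m,l,range(1,k+1));m=l==1+np.argmax(n)
q=X[m];r,cc=np.where(m);print(m.sum(),'rows',r.min(),r.max(),'cols',cc.min(),cc.max(),cv2.minAreaRect(np.float32(q[:,:2])))
s=status.read_state();R=Ro.from_rotvec(s['orientation']).as_matrix();print(s['time'],s['tool_pos'],'yaw',np.degrees(np.arctan2(R[1,1],R[0,1]))%180-90)
E
python3 finw.py .658 .0125
```

```text
1420 rows 149 251 cols 310 323 ((0.6550912857055664, 0.011827361769974232), (0.00954686664044857, 0.07866693288087845), 68.1563949584961)
16.2 [0.659  0.0149 0.1205] yaw -21.964239898837533
```

Emit:
servo_tool:
  targets:
    - [-0.004, -0.003, -0.04, 0.002, 1]
    - [0, 0, -0.04, 0, 1]
    - [0, 0, -0.018, 0, 1]
    - [0, 0, 0, 0, 1]
    - [0, 0, 0, 0, 0]
    - [0, 0, 0, 0, 0]
    - [0, 0, 0, 0, 0]
    - [0, 0, 0, 0, 0]

```text
time: 17.0
tool_pos: [0.6557, 0.0115, 0.023]
orientation: [0.595, 3.082, 0.0]
wrist_force: [0.3, 0.6, 0.1]
finger_gap: 0.0281
```

Emit:
servo_tool:
  targets:
    - [0, 0, 0, 0, 0]
    - [0, 0, 0, 0, 0]
    - [0, 0, 0, 0, 0]
    - [0, 0, 0.02, 0, 0]
    - [0, 0, 0.045, 0, 0]
    - [0, 0, 0.045, 0, 0]
    - [0, 0, 0.045, 0, 0]
    - [0, 0, 0.045, 0, 0]

```text
time: 17.8
tool_pos: [0.6535, 0.0117, 0.2215]
orientation: [-0.596, -3.081, 0.0]
wrist_force: [1.4, -0.1, -3.7]
finger_gap: 0.0094
```

```bash
python3 st.py blue; python3 - <<'E'
from bin import *
for v in([40,65,92],[40,65,72],[-9,65,41]): print(v,tow('blue',np.array(v)/1e3)-[0,0,.019])
E
```

```text
t 17.8 tcp [0.6535 0.0117 0.2215] grasp in bin mm [ -26.6788 -390.6266  198.9149] jaw yaw-90 -21.88245829823029 F bin [-1.1762 -0.9308 -3.6989] Fw [ 1.3844 -0.0823 -3.7427] M [ 0.0994 -0.0412 -0.0064] gap 0.009368244703196905
[40, 65, 92] [0.4574 0.4385 0.1681]
[40, 65, 72] [0.4659 0.4453 0.1514]
[-9, 65, 41] [0.447  0.4302 0.0987]
```

Emit:
servo_tool:
  targets:
    - [-0.0196, 0.0427, 0.01, 0.106, 0]
    - [-0.0196, 0.0427, 0.01, 0.106, 0]
    - [-0.0196, 0.0427, 0.01, 0.106, 0]
    - [-0.0196, 0.0427, 0.01, 0.106, 0]
    - [-0.0196, 0.0427, 0.005, 0.106, 0]
    - [-0.0196, 0.0427, 0, 0.106, 0]
    - [-0.0196, 0.0427, 0, 0.106, 0]
    - [-0.0196, 0.0427, 0, 0.106, 0]

```text
time: 18.6
tool_pos: [0.4961, 0.3544, 0.2649]
orientation: [0.732, -3.052, 0.001]
wrist_force: [1.1, -1.0, -3.2]
finger_gap: 0.0091
```

Emit:
servo_tool:
  targets:
    - [-0.0196, 0.0427, 0, 0.106, 0]
    - [-0.012, 0.03, 0, 0.108, 0]
    - [-0.008, 0.0127, 0, 0, 0]
    - [0, 0, -0.02, 0, 0]
    - [0, 0, -0.04, 0, 0]
    - [0, 0, -0.03, 0, 0]
    - [0, 0, -0.007, 0, 0]
    - [0, 0, 0, 0, 0]

```text
time: 19.4
tool_pos: [0.4576, 0.4374, 0.1676]
orientation: [1.044, -2.959, 0.002]
wrist_force: [0.9, -0.1, -4.0]
finger_gap: 0.0094
```

```bash
python3 st.py blue
```

```text
t 19.4 tcp [0.4576 0.4374 0.1676] grasp in bin mm [39.2984 64.0211 91.8533] jaw yaw-90 38.88216208291024 F bin [-1.6556 -0.6406 -3.715 ] Fw [ 0.8961 -0.1022 -4.0174] M [ 0.0641  0.0031 -0.0351] gap 0.009378467589171305
```

Emit:
servo_tool:
  targets:
    - [0.0026, 0.0021, -0.005, 0, 0]
    - [0.0026, 0.0021, -0.005, 0, 0]
    - [0.0026, 0.0021, -0.005, 0, 0]
    - [-0.0006, -0.0005, -0.0029, 0, 0]
    - [-0.0006, -0.0005, -0.0029, 0, 0]
    - [-0.0006, -0.0005, -0.0029, 0, 0]
    - [-0.0006, -0.0005, -0.0029, 0, 0]
    - [-0.0006, -0.0005, -0.0029, 0, 0]

```text
time: 20.2
tool_pos: [0.4629, 0.4423, 0.1419]
orientation: [-1.048, 2.961, -0.001]
wrist_force: [-6.3, -4.1, 6.3]
finger_gap: 0.0097
```

```bash
python3 st.py blue
```

```text
t 20.2 tcp [0.4629 0.4423 0.1419] grasp in bin mm [31.2811 64.5322 66.3375] jaw yaw-90 38.98074636314993 F bin [-2.8461  0.7615  9.3066] Fw [-6.2912 -4.0727  6.2551] M [-0.5916  0.4727 -0.1863] gap 0.009664522724527561
```

Emit:
servo_tool:
  targets:
    - [-0.0006, -0.0005, -0.0029, 0, 0]
    - [-0.0006, -0.0005, -0.0029, 0, 0]
    - [-0.0006, -0.0005, -0.0029, 0, 0]
    - [-0.0006, -0.0005, -0.0029, 0, 0]
    - [-0.0006, -0.0005, -0.0029, 0, 0]
    - [-0.0006, -0.0005, -0.0029, 0, 0]
    - [-0.0006, -0.0005, -0.0029, 0, 0]
    - [-0.0003, -0.0002, -0.0015, 0, 0]

```text
time: 21.0
tool_pos: [0.4591, 0.439, 0.1188]
orientation: [-1.047, 2.96, 0.001]
wrist_force: [-2.1, -1.1, 3.5]
finger_gap: 0.0096
```

```bash
python3 st.py blue
```

```text
t 21.0 tcp [0.4591 0.439  0.1188] grasp in bin mm [14.4708 64.3134 49.6946] jaw yaw-90 38.973498543368805 F bin [-0.0971  0.4455  4.1781] Fw [-2.117  -1.1278  3.4512] M [ 0.056  -0.1752 -0.0621] gap 0.00956261487877533
```

Emit:
servo_tool:
  targets:
    - [-0.0001, -0.0001, -0.0017, 0, 0]
    - [-0.0001, -0.0001, -0.0017, 0, 0]
    - [-0.0001, -0.0001, -0.0017, 0, 0]
    - [-0.0001, -0.0001, -0.0017, 0, 0]
    - [0, 0, -0.0012, 0, 0]
    - [0, 0, -0.0012, 0, 0]
    - [0, 0, 0, 0, 0]
    - [0, 0, 0, 0, 0]

```text
time: 21.8
tool_pos: [0.4581, 0.4383, 0.1087]
orientation: [1.048, -2.961, 0.0]
wrist_force: [-0.7, -1.6, 1.4]
finger_gap: 0.009
```

```bash
python3 st.py blue
```

```text
t 21.8 tcp [0.4581 0.4383 0.1087] grasp in bin mm [ 7.9456 64.3809 41.9775] jaw yaw-90 38.975063318484644 F bin [-0.522  -0.8297  2.0503] Fw [-0.693  -1.6201  1.4353] M [ 0.0396 -0.1648 -0.0581] gap 0.00900478817947066
```

Emit:
servo_tool:
  targets:
    - [0, 0, -0.0012, 0, 0]
    - [-0.001, -0.0008, -0.0008, 0, 0]
    - [-0.001, -0.0008, -0.0008, 0, 0]
    - [-0.001, -0.0008, -0.0008, 0, 0]
    - [-0.001, -0.0008, -0.0008, 0, 0]
    - [-0.001, -0.0008, -0.0008, 0, 0]
    - [0, 0, 0, 0, 0]
    - [0, 0, 0, 0, 0]

```text
time: 22.6
tool_pos: [0.4527, 0.434, 0.1034]
orientation: [1.047, -2.96, 0.001]
wrist_force: [-2.6, -1.9, 0.6]
finger_gap: 0.0091
```

```bash
python3 st.py blue; cat > tilt.py <<'E'
import sys
from bin import *
n=sys.argv[1];y0,y1=float(sys.argv[2]),float(sys.argv[3])
p=snap('wrist','wt%d'%int(status.read_state()['time']*100));U=tob(n,wcloud(p))*1e3
f=p['frame'];m=(f.min(-1)>130)&(np.ptp(f.astype(int),axis=-1)<30)&(U[...,2]>5)&(U[...,2]<40)&(U[...,0]<110)&(U[...,1]>y0)&(U[...,1]<y1)&(U[...,0]>-78)
V=U[m]
for _ in range(5):
    co=np.linalg.lstsq(np.c_[V[:,:2],np.ones(len(V))],V[:,2],rcond=None)[0];V=V[abs(np.c_[V[:,:2],np.ones(len(V))]@co-V[:,2])<3]
print('plate slope deg',np.degrees(np.arctan(co[:2])),'h mid',co[2],len(V),'x',V[:,0].min(),V[:,0].max(),'y',V[:,1].min(),V[:,1].max())
E
python3 tilt.py blue 0 75
```

```text
t 22.6 tcp [0.4527 0.434  0.1034] grasp in bin mm [-0.6859 64.4131 41.1984] jaw yaw-90 38.97006201634562 F bin [-2.3819  0.1565  2.2087] Fw [-2.594  -1.8812  0.5551] M [-0.1495  0.0747 -0.1042] gap 0.009125538000316754
plate slope deg [-0.4149  0.1431] h mid 15.438452218998234 10440 x -77.98858005098364 35.29005658928809 y 2.5388250115745863 68.49499966723373
```

Flat within 0.5°, and clear of the other rest. Now the gentle approach to the divider.

Emit:
servo_tool:
  targets:
    - [-0.00065, -0.0005, -0.00055, 0, 0]
    - [-0.00065, -0.0005, -0.00055, 0, 0]
    - [-0.00065, -0.0005, -0.00055, 0, 0]
    - [-0.00065, -0.0005, -0.00055, 0, 0]
    - [0, 0, 0, 0, 0]
    - [-0.00065, -0.0005, -0.00055, 0, 0]
    - [0, 0, 0, 0, 0]
    - [0, 0, 0, 0, 0]

```text
time: 23.45
tool_pos: [0.4498, 0.4318, 0.101]
orientation: [1.048, -2.961, 0.0]
wrist_force: [-0.7, -1.4, 0.2]
finger_gap: 0.0093
```

```bash
python3 st.py blue
```

```text
t 23.45 tcp [0.4498 0.4318 0.101 ] grasp in bin mm [-5.0934 64.4627 41.1816] jaw yaw-90 38.97210456443267 F bin [-1.0496 -0.6964  0.9508] Fw [-0.6544 -1.4182  0.2257] M [-0.0673 -0.0632 -0.0173] gap 0.009325518444534702
```

Emit:
servo_tool:
  targets:
    - [-0.00065, -0.0005, -0.0006, 0, 0]
    - [0, 0, 0, 0, 0]
    - [-0.00065, -0.0005, -0.0006, 0, 0]
    - [0, 0, 0, 0, 0]
    - [-0.00065, -0.0005, -0.0006, 0, 0]
    - [0, 0, 0, 0, 0]
    - [0, 0, 0, 0, 0]
    - [0, 0, 0, 0, 0]

```text
time: 24.25
tool_pos: [0.4481, 0.4304, 0.0994]
orientation: [-1.048, 2.961, 0.0]
wrist_force: [-0.7, -0.8, 0.7]
finger_gap: 0.009
```

```bash
python3 st.py blue
```

```text
t 24.25 tcp [0.4481 0.4304 0.0994] grasp in bin mm [-7.8072 64.5042 41.0351] jaw yaw-90 38.97383461290511 F bin [-0.4308 -0.1769  1.1345] Fw [-0.653  -0.7508  0.7168] M [ 0.0362 -0.1776 -0.0521] gap 0.008967652176356193
```

Emit:
servo_tool:
  targets:
    - [-0.00065, -0.0005, -0.0006, 0, 0]
    - [0, 0, 0, 0, 0]
    - [-0.00065, -0.0005, -0.0006, 0, 0]
    - [0, 0, 0, 0, 0]
    - [0, 0, 0, 0, 0]
    - [0, 0, 0, 0, 0]
    - [0, 0, 0, 0, 0]
    - [0, 0, 0, 0, 0]

```text
time: 25.05
tool_pos: [0.4482, 0.4304, 0.0992]
orientation: [-1.046, 2.958, 0.002]
wrist_force: [3.4, 3.8, 2.8]
finger_gap: 0.0092
```

```bash
python3 st.py blue
```

```text
t 25.05 tcp [0.4482 0.4304 0.0992] grasp in bin mm [-7.9505 64.4301 40.9284] jaw yaw-90 38.965477072400915 F bin [ 5.7353  0.8207 -0.4419] Fw [3.4252 3.8014 2.7531] M [ 0.689  -0.7922  0.0306] gap 0.00923285056554623
```

Emit:
servo_tool:
  targets:
    - [0.001, 0.0008, 0.0002, 0, 0]
    - [0, 0, 0, 0, 0]
    - [0, 0, 0, 0, 0]
    - [0, 0, 0, 0, 0.15]
    - [0, 0, 0, 0, 0.3]
    - [0, 0, 0, 0, 0.3]
    - [0, 0, 0, 0, 0.3]
    - [0, 0, 0, 0, 0.3]

```text
time: 25.85
tool_pos: [0.4474, 0.43, 0.0979]
orientation: [1.048, -2.961, 0.0]
wrist_force: [0.2, 0.1, 0.5]
finger_gap: 0.0253
```

```bash
python3 st.py blue
```

```text
t 25.85 tcp [0.4474 0.43   0.0979] grasp in bin mm [-9.2681 64.5499 40.225 ] jaw yaw-90 38.97401240523217 F bin [ 0.4544 -0.0421  0.267 ] Fw [0.2102 0.1147 0.4714] M [-0.0095 -0.0132  0.0053] gap 0.02526179024117092
```

Emit:
servo_tool:
  targets:
    - [-0.01, -0.008, 0.02, 0, 0.3]
    - [-0.021, -0.017, 0.041, 0, 0.3]
    - [-0.011, -0.009, 0.045, 0, 0.5]
    - [0, 0, 0.045, 0, 1]
    - [0.0048, -0.0437, 0, -0.0675, 1]
    - [0.0048, -0.0437, 0, -0.0675, 1]
    - [0.0048, -0.0437, 0, -0.0675, 1]
    - [0.0048, -0.0437, 0, -0.0675, 1]

```text
time: 26.65
tool_pos: [0.4247, 0.2198, 0.2494]
orientation: [-0.637, 3.076, -0.0]
wrist_force: [1.0, -0.2, -0.2]
finger_gap: 0.0855
```

Emit:
servo_tool:
  targets:
    - [0.0048, -0.0437, 0, -0.0675, 1]
    - [0.0048, -0.0437, -0.005, -0.0675, 1]
    - [0.0048, -0.0437, -0.01, -0.0675, 1]
    - [0.0048, -0.0437, -0.015, -0.0675, 1]
    - [0, 0, -0.045, 0, 1]
    - [0, 0, -0.045, 0, 1]
    - [0, 0, -0.01, 0, 1]
    - [0, 0, 0, 0, 1]

```text
time: 27.45
tool_pos: [0.4428, 0.0468, 0.1181]
orientation: [0.22, -3.13, -0.001]
wrist_force: [-0.0, 1.0, 0.6]
finger_gap: 0.0856
```

```bash
python3 finw.py .4443 .0465
```

```text
1501 rows 151 252 cols 312 327 ((0.44304853677749634, 0.04547082632780075), (0.07841905206441879, 0.010536182671785355), 7.730202674865723)
27.5 [0.4445 0.0467 0.1201] yaw 8.06323713870708
```

Emit:
servo_tool:
  targets:
    - [-0.0015, -0.001, -0.04, -0.004, 1]
    - [0, 0, -0.04, 0, 1]
    - [0, 0, -0.018, 0, 1]
    - [0, 0, 0, 0, 1]
    - [0, 0, 0, 0, 0]
    - [0, 0, 0, 0, 0]
    - [0, 0, 0, 0, 0]
    - [0, 0, 0, 0, 0]

```text
time: 28.3
tool_pos: [0.4437, 0.0454, 0.0224]
orientation: [-0.214, 3.132, -0.001]
wrist_force: [0.8, -0.0, -0.7]
finger_gap: 0.0279
```

Emit:
servo_tool:
  targets:
    - [0, 0, 0, 0, 0]
    - [0, 0, 0, 0, 0]
    - [0, 0, 0, 0, 0]
    - [0, 0, 0.02, 0, 0]
    - [0, 0, 0.045, 0, 0]
    - [0, 0, 0.045, 0, 0]
    - [0, 0, 0.045, 0, 0]
    - [0, 0, 0.045, 0, 0]

```text
time: 29.1
tool_pos: [0.4416, 0.0456, 0.2221]
orientation: [0.214, -3.133, -0.0]
wrist_force: [1.3, 0.1, -1.4]
finger_gap: 0.0095
```

```bash
python3 st.py yellow; python3 - <<'E'
from bin import *
p=snap('top','top2')
cv2.imwrite('pics/cb.png',cv2.resize(p['frame'][100:270,80:420],None,fx=2,fy=2,interpolation=2)[:,:,::-1])
X=cloud(p)
for v in([60,-28,92],[45,-28,41]): print(v,tow('yellow',np.array(v)/1e3)-[0,0,.019])
bins(p,X)
E
```

```text
t 29.1 tcp [0.4416 0.0456 0.2221] grasp in bin mm [-214.2763  224.9241  322.3774] jaw yaw-90 7.805218534969441 F bin [-0.0981  1.0561 -1.6621] Fw [ 1.3363  0.0832 -1.4474] M [-0.05   -0.0893  0.0327] gap 0.009522635542486288
[60, -28, 92] [ 0.4877 -0.3882  0.1782]
[45, -28, 41] [ 0.4977 -0.3996  0.1273]
blue slope 32.81545168487401 yaw deg 38.43787274949385 plane mean [0.5481 0.4253 0.1183] resid 0.0024861039669041188
rim 1163 [-0.1862 -0.1059 -0.1843 -0.1044  0.0761  0.1079  0.0776  0.1094]
floor 3953 [-0.1809 -0.096  -0.1749 -0.0909  0.0595  0.0963  0.0647  0.1013]
rect ((-0.05444188416004181, 0.0018648207187652588), (0.2644899785518646, 0.21642187237739563), 0.18467769026756287)
center est [0.5111 0.3984 0.0887]
yellow slope 32.94056304318939 yaw deg -48.582841775421066 plane mean [ 0.5125 -0.3706  0.0897] resid 0.002587431469628386
rim 1232 [-0.1362 -0.11   -0.1342 -0.1086  0.1269  0.1037  0.1284  0.1051]
floor 7221 [-0.1294 -0.103  -0.1177 -0.0939  0.1066  0.0863  0.1161  0.0955]
rect ((-0.003924071788787842, -0.002146802842617035), (0.21623580157756805, 0.26572635769844055), 89.80342864990234)
center est [ 0.5087 -0.3696  0.0876]
```

View pics/cb.png

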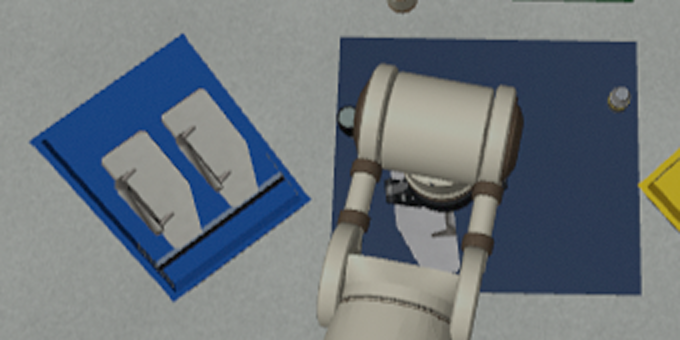

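Emit:
servo_tool:
  targets:
    - [0.0048, -0.0437, 0.01, -0.098, 0]
    - [0.0048, -0.0437, 0.01, -0.098, 0]
    - [0.0048, -0.0437, 0.01, -0.098, 0]
    - [0.0048, -0.0437, 0.01, -0.098, 0]
    - [0.0048, -0.0437, 0.008, -0.098, 0]
    - [0.0048, -0.0437, 0, -0.098, 0]
    - [0.0048, -0.0437, 0, -0.098, 0]
    - [0.0048, -0.0437, 0, -0.098, 0]

```text
time: 29.95
tool_pos: [0.4804, -0.3056, 0.2677]
orientation: [-1.006, -2.974, -0.001]
wrist_force: [0.8, 0.4, -2.8]
finger_gap: 0.0094
```

Emit:
servo_tool:
  targets:
    - [0.0048, -0.0437, 0, -0.098, 0]
    - [0.0048, -0.03, 0, -0.101, 0]
    - [0, -0.0137, 0, 0, 0]
    - [0, 0, -0.02, 0, 0]
    - [0, 0, -0.04, 0, 0]
    - [0, 0, -0.022, 0, 0]
    - [0, 0, -0.006, 0, 0]
    - [0, 0, 0, 0, 0]

```text
time: 30.75
tool_pos: [0.4901, -0.3903, 0.1799]
orientation: [-1.287, -2.863, -0.002]
wrist_force: [-0.7, 0.4, -1.4]
finger_gap: 0.0092
```

```bash
python3 st.py yellow
```

```text
t 30.75 tcp [ 0.4901 -0.3903  0.1799] grasp in bin mm [ 63.6367 -27.5376  91.6511] jaw yaw-90 -48.43019703588975 F bin [-1.3436 -0.2377 -0.7589] Fw [-0.6508  0.377  -1.3682] M [-0.0637  0.0797  0.0148] gap 0.009230986437936647
```

Emit:
servo_tool:
  targets:
    - [0.0022, -0.0024, -0.005, 0, 0]
    - [0.0022, -0.0024, -0.005, 0, 0]
    - [0.0022, -0.0024, -0.005, 0, 0]
    - [-0.0005, 0.0006, -0.0029, 0, 0]
    - [-0.0005, 0.0006, -0.0029, 0, 0]
    - [-0.0005, 0.0006, -0.0029, 0, 0]
    - [-0.0005, 0.0006, -0.0029, 0, 0]
    - [-0.0005, 0.0006, -0.0029, 0, 0]

```text
time: 31.55
tool_pos: [0.4946, -0.3958, 0.1537]
orientation: [1.29, 2.864, -0.001]
wrist_force: [-5.7, 4.9, 7.3]
finger_gap: 0.0093
```

```bash
python3 st.py yellow
```

```text
t 31.55 tcp [ 0.4946 -0.3958  0.1537] grasp in bin mm [ 55.2702 -27.7651  65.8581] jaw yaw-90 -48.49954848245614 F bin [-2.2584 -1.0036 10.1227] Fw [-5.659   4.8837  7.2596] M [0.4686 0.513  0.0446] gap 0.00934240824348021
```

Emit:
servo_tool:
  targets:
    - [-0.0005, 0.0006, -0.0029, 0, 0]
    - [-0.0005, 0.0006, -0.0029, 0, 0]
    - [-0.0005, 0.0006, -0.0029, 0, 0]
    - [-0.0005, 0.0006, -0.0029, 0, 0]
    - [-0.0005, 0.0006, -0.0029, 0, 0]
    - [-0.0005, 0.0006, -0.0029, 0, 0]
    - [-0.0005, 0.0006, -0.0029, 0, 0]
    - [-0.0002, 0.0003, -0.0015, 0, 0]

```text
time: 32.35
tool_pos: [0.4914, -0.3915, 0.1302]
orientation: [1.29, 2.863, -0.001]
wrist_force: [-1.8, 0.7, 3.2]
finger_gap: 0.0089
```

```bash
python3 st.py yellow
```

```text
t 32.35 tcp [ 0.4914 -0.3915  0.1302] grasp in bin mm [ 37.9273 -27.3816  49.1004] jaw yaw-90 -48.5181198390512 F bin [ 0.2815 -0.8933  3.6886] Fw [-1.8437  0.7362  3.2468] M [-0.0823 -0.1236 -0.0311] gap 0.008900844808189205
```

Emit:
servo_tool:
  targets:
    - [-0.0001, 0.0001, -0.0017, 0, 0]
    - [-0.0001, 0.0001, -0.0017, 0, 0]
    - [-0.0001, 0.0001, -0.0017, 0, 0]
    - [-0.0001, 0.0001, -0.0017, 0, 0]
    - [0, 0, 0, 0, 0]
    - [0, 0, -0.0012, 0, 0]
    - [0, 0, 0, 0, 0]
    - [0, 0, 0, 0, 0]

```text
time: 33.15
tool_pos: [0.4905, -0.3906, 0.1218]
orientation: [-1.29, -2.864, -0.0]
wrist_force: [-2.1, 1.6, 3.8]
finger_gap: 0.0097
```

```bash
python3 st.py yellow; python3 tilt.py yellow -25 80
```

```text
t 33.15 tcp [ 0.4905 -0.3906  0.1218] grasp in bin mm [ 32.2861 -27.4484  42.6562] jaw yaw-90 -48.51232247914675 F bin [-0.0679 -0.5239  4.6317] Fw [-2.1013  1.5852  3.8475] M [-0.0015 -0.0204  0.0377] gap 0.009699844028417065
plate slope deg [-1.9356  0.0354] h mid 17.88964610777487 10265 x -47.79530111869513 69.45045584424673 y -24.926479481819594 32.93424777108247
```

Emit:
servo_tool:
  targets:
    - [0.0003, -0.0003, -0.0007, 0, 0]
    - [0.0003, -0.0003, -0.0007, 0, 0]
    - [0, 0, 0, 0, 0]
    - [-0.0008, 0.0009, -0.0008, 0, 0]
    - [-0.0008, 0.0009, -0.0008, 0, 0]
    - [-0.0008, 0.0009, -0.0008, 0, 0]
    - [-0.0008, 0.0009, -0.0008, 0, 0]
    - [0, 0, 0, 0, 0]

```text
time: 34.0
tool_pos: [0.4878, -0.3876, 0.1172]
orientation: [-1.291, -2.864, -0.0]
wrist_force: [-2.1, 1.8, 2.9]
finger_gap: 0.0097
```

```bash
python3 st.py yellow; python3 tilt.py yellow -25 80
```

```text
t 34.0 tcp [ 0.4878 -0.3876  0.1172] grasp in bin mm [ 26.4394 -27.4918  40.9769] jaw yaw-90 -48.52083759576511 F bin [-0.7512 -0.3704  3.8931] Fw [-2.0995  1.8148  2.8559] M [-0.1008  0.0014  0.0424] gap 0.009688006597320501
plate slope deg [-0.5729 -0.0313] h mid 15.483761577723898 10034 x -53.19380010470947 63.53887018116927 y -24.921412628880706 32.820450490410835
```

Emit:
servo_tool:
  targets:
    - [-0.00055, 0.00063, -0.00055, 0, 0]
    - [-0.00055, 0.00063, -0.00055, 0, 0]
    - [0, 0, 0, 0, 0]
    - [-0.00055, 0.00063, -0.00055, 0, 0]
    - [0, 0, 0, 0, 0]
    - [-0.00055, 0.00063, -0.00055, 0, 0]
    - [0, 0, 0, 0, 0]
    - [0, 0, 0, 0, 0]

```text
time: 34.85
tool_pos: [0.4857, -0.3851, 0.1151]
orientation: [-1.291, -2.864, -0.0]
wrist_force: [-2.0, 1.7, 2.5]
finger_gap: 0.0095
```

```bash
python3 st.py yellow
```

```text
t 34.85 tcp [ 0.4857 -0.3851  0.1151] grasp in bin mm [ 22.5809 -27.4138  40.9725] jaw yaw-90 -48.51630232961588 F bin [-0.8349 -0.3602  3.5348] Fw [-2.0091  1.728   2.5098] M [-0.0323  0.0298  0.0139] gap 0.009483712170954969
```

Emit:
servo_tool:
  targets:
    - [-0.00055, 0.00063, -0.00055, 0, 0]
    - [0, 0, 0, 0, 0]
    - [-0.00055, 0.00063, -0.00055, 0, 0]
    - [0, 0, 0, 0, 0]
    - [-0.00055, 0.00063, -0.00055, 0, 0]
    - [0, 0, 0, 0, 0]
    - [0, 0, 0, 0, 0]
    - [0, 0, 0, 0, 0]

```text
time: 35.65
tool_pos: [0.4841, -0.3832, 0.1134]
orientation: [-1.291, -2.864, -0.0]
wrist_force: [-1.1, 1.6, 2.9]
finger_gap: 0.0095
```

```bash
python3 st.py yellow
```

```text
t 35.65 tcp [ 0.4841 -0.3832  0.1134] grasp in bin mm [ 19.5738 -27.416   40.9619] jaw yaw-90 -48.517544034073886 F bin [-0.0277  0.2804  3.45  ] Fw [-1.0502  1.6107  2.8783] M [-0.0719 -0.0378  0.0268] gap 0.009540687657120574
```

Emit:
servo_tool:
  targets:
    - [-0.00055, 0.00063, -0.00055, 0, 0]
    - [0, 0, 0, 0, 0]
    - [-0.00055, 0.00063, -0.00055, 0, 0]
    - [0, 0, 0, 0, 0]
    - [-0.0003, 0.0003, -0.0003, 0, 0]
    - [0, 0, 0, 0, 0]
    - [0, 0, 0, 0, 0]
    - [0, 0, 0, 0, 0]

```text
time: 36.45
tool_pos: [0.4835, -0.3827, 0.1128]
orientation: [1.29, 2.862, -0.002]
wrist_force: [4.1, -3.8, 4.2]
finger_gap: 0.0095
```

```bash
python3 st.py yellow
```

```text
t 36.45 tcp [ 0.4835 -0.3827  0.1128] grasp in bin mm [ 18.4866 -27.4726  40.9111] jaw yaw-90 -48.531344887112866 F bin [6.9015 0.5607 0.4878] Fw [ 4.0785 -3.7653  4.1679] M [-0.7407 -0.7946 -0.0887] gap 0.009507531578548395
```

Emit:
servo_tool:
  targets:
    - [0.0009, -0.001, 0.0002, 0, 0]
    - [0, 0, 0, 0, 0]
    - [0, 0, 0, 0, 0]
    - [0, 0, 0, 0, 0.15]
    - [0, 0, 0, 0, 0.3]
    - [0, 0, 0, 0, 0.3]
    - [0, 0, 0, 0, 0.3]
    - [0, 0, 0, 0, 0.3]

```text
time: 37.25
tool_pos: [0.4834, -0.3825, 0.1118]
orientation: [-1.29, -2.863, -0.001]
wrist_force: [-0.8, -0.1, -0.3]
finger_gap: 0.026
```

```bash
python3 st.py yellow
```

```text
t 37.25 tcp [ 0.4834 -0.3825  0.1118] grasp in bin mm [ 17.8791 -27.3924  40.1902] jaw yaw-90 -48.513542345509364 F bin [-0.5174 -0.6351  0.0107] Fw [-0.7671 -0.0913 -0.2728] M [ 0.0154 -0.0089  0.0026] gap 0.02597620081088079
```

Emit:
servo_tool:
  targets:
    - [-0.0085, 0.0095, 0.02, 0, 0.3]
    - [-0.018, 0.02, 0.041, 0, 0.3]
    - [-0.009, 0.01, 0.045, 0, 0.5]
    - [0, 0, 0.045, 0, 0.5]
    - [-0.02, 0.04, 0, 0, 0.5]
    - [-0.02, 0.04, 0, 0, 0.5]
    - [-0.02, 0.04, 0, 0, 0.5]
    - [0, 0, 0, 0, 0.5]

```text
time: 38.05
tool_pos: [0.386, -0.2189, 0.2623]
orientation: [-1.286, -2.863, -0.003]
wrist_force: [0.2, -0.8, -0.2]
finger_gap: 0.0429
```

Emit:
servo_tool:
  targets:
    - [0, 0.045, 0, 0, 0.5]
    - [0, 0.045, 0, 0, 0.5]
    - [0, 0.045, 0, 0, 0.5]
    - [0, 0.02, 0, 0, 0.5]
    - [0, 0, 0, 0, 0.5]
    - [0, 0, 0, 0, 0.5]
    - [0, 0, 0, 0, 0.5]
    - [0, 0, 0, 0, 0.5]

```text
time: 38.85
tool_pos: [0.3882, -0.0694, 0.2633]
orientation: [-1.293, -2.863, 0.0]
wrist_force: [-0.3, 0.1, -0.2]
finger_gap: 0.0429
```

```bash
python3 - <<'E'
from bin import *
p=snap('top','top3');X=cloud(p);f=p['frame']
cv2.imwrite('pics/f3.png',cv2.resize(f[60:270,80:560],None,fx=1.6,fy=1.6,interpolation=2)[:,:,::-1])
bins(p,X)
for n in B:
    U=tob(n,X)*1e3;m=(f.min(-1)>110)&(np.ptp(f.astype(int),axis=-1)<30)&(U[...,2]>8)&(U[...,2]<24)&(abs(U[...,1])<95)&(abs(U[...,0])<120)
    l,k=ndimage.label(m)
    for i in range(1,k+1):
        V=U[l==i]
        if len(V)>150: co=np.linalg.lstsq(np.c_[V[:,:2],np.ones(len(V))],V[:,2],rcond=None)[0];print(n,len(V),'slope',np.degrees(np.arctan(co[:2])),'h',V[:,2].mean(),'x',V[:,0].min(),V[:,0].max(),'y',V[:,1].min(),V[:,1].max())
print(status.read_state()['time'],status.read_state()['tool_pos'])
E
```

```text
blue slope 32.883951660819456 yaw deg 38.91537631066806 plane mean [0.551  0.4194 0.1171] resid 0.002579657969818871
rim 1178 [-0.1845 -0.0987 -0.1824 -0.0973  0.078   0.1148  0.0793  0.1162]
floor 3961 [-0.1791 -0.0893 -0.1734 -0.0841  0.0615  0.1032  0.0667  0.1081]
rect ((-0.05298880487680435, 0.009037286043167114), (0.21662281453609467, 0.26523372530937195), 89.75642395019531)
center est [0.5107 0.3985 0.0883]
yellow slope 32.92068312511684 yaw deg -48.542567229647155 plane mean [ 0.5108 -0.3882  0.0976] resid 0.0025253560827818533
rim 1113 [-0.1505 -0.0971 -0.1478 -0.0958  0.1128  0.1164  0.1141  0.1179]
floor 5517 [-0.1437 -0.0904 -0.1328 -0.0835  0.0948  0.1002  0.1019  0.1087]
rect ((-0.018828585743904114, 0.010304577648639679), (0.21568246185779572, 0.26626357436180115), 89.75149536132812)
center est [ 0.5081 -0.3696  0.0873]
blue 1224 slope [ 0.0253 -0.1367] h 14.051816201129007 x -87.92051435703405 63.926387311070016 y -87.3359341113867 -21.683352271345758
blue 1268 slope [0.1294 0.2262] h 13.926002242498123 x -88.18025865125192 63.30186652932092 y 1.8429455562376758 67.9421820850305
yellow 1270 slope [ 0.0756 -0.0094] h 13.985210424550083 x -60.697430703771424 89.7728704698286 y -29.874652612240684 34.64657704258812
38.9 [ 0.3882 -0.0693  0.2632]
```

View pics/f3.png

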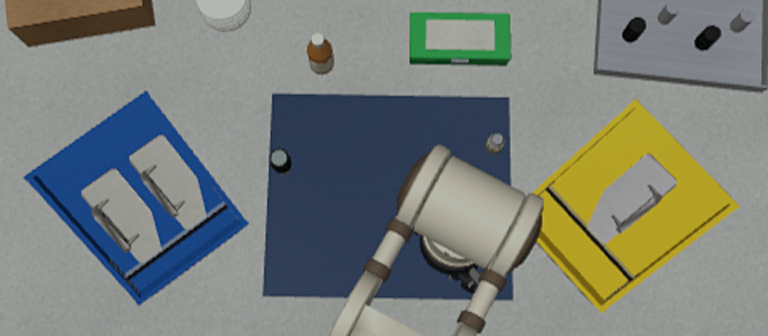

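The final view shows all three rests flat against their dividers. The bins and bystanders haven't moved and the arm is clear, so I'm handing in.

```bash
python3 -c "
from station import job
print(job.close_job())"
```

```text
the job is handed in; nothing more can be done
None
```

The job is done and handed in at about 39 s. The two left-hand rests lie side by side in the blue bin, and the right-hand one is in the yellow bin.

I gripped each rest by its flange and turned it flat in the grip by pressing its wide end on the slope. I then slid it down until I felt the divider at 6–7.5 N, eased back about 1 mm, and let go.

**Last checks, from the top camera:**
- **Rests:** all three lie within 0.3° of the bin slope, with their plate tops 14 mm above the floor. Their narrow ends are at the dividers, about −88 mm (blue) and −61 mm (yellow) along the slope.
- **Spacing:** the two left-hand rests are about 23 mm apart.
- **Bins:** measured centres are within about 0.5 mm of where they started.
- **Bystanders:** the eyepiece, objective and bottle look undisturbed in the picture; I didn't measure them.
- **Robot:** it was clear of everything at hand-in.

**What went less well:** the first try at tilting the first left-hand rest pushed up to 26 N square to the blue bin's floor. I backed off and changed direction, after which 4–10 N was enough. Just before release, the wrist pictures suggested that rest's nose was slightly raised against the divider. It settled flat, and I pressed down a little before each release.

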